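# Set the strip console's hook rail gap with a setting gauge

## Task

Lay the steel setting gauge's blade flat under the lip of the hook rail, straight in front of the knurled adjusting screw, and turn that screw clockwise until the blade just drags: lightly nipped when let go, neither loose nor jammed. Then draw the gauge straight back out against the drag and leave it lying flat on the console face just in front of the rail, with the screw left as set. Force nothing, and leave the other things on the console where they are.

Things in the scene. Friction and masses are not known exactly. Their poses are not given: they have to be found in the camera images.
- console: Sloped grey enamelled steel console, face 420 x 800 mm, fixed, rising away from the robot by 0.20 rad. Origin: middle of the face, on its surface; x up the slope, y left, z the face normal. Things pressed on it sink 1 mm per 50 N.
- rail_bed: Fixed mount of the hook rail on the face. Origin: on the face right under the lip's middle, in front of the screw; x up-slope into the gap, z face normal. Lip: rolled aluminium edge, 8 mm round, 300 mm long along y, 5.1 to 7 mm above the face at the start; rail hinged 85 mm behind it, its plate 20 mm and hooks (y beyond +-70 mm) 35 mm high. Lip yields 1 mm per 10.5 N of nip.
- screw_head (a point): Middle of the knurled round head of the adjusting screw, on its axis (face normal), 49 mm behind and 50 mm above rail_bed's origin. Head 28 mm across, 24 mm tall, free sides; nut top 24 mm below the point. Captive: the head keeps its height. Clockwise seen from above closes the gap, 0.75 mm per rad; it turns stiffly (0.05 N m) and stays where left.
- gauge: Steel setting gauge, about 0.12 kg, lying loose on the face left of the gap. Blade 4 mm thick, 16 mm wide, round nose; upright block handle at its rear, 24 (x) x 16 (y) x 36 mm high. Origin: underside, below the handle's middle; x to the tip, z up. Friction about 0.6. Nipped right, the lip bears on it with 1.2 to 8 N, and a slow pull meets about that force. Pressed down while pushed, the nose digs in.
- gauge_tip (a point): Tip of the gauge blade at half its thickness: 75 mm ahead of and 2 mm above the gauge's origin. 20 to 30 mm past the lip is a good depth; the screw's foot stands 38 mm past it.
- gauge_handle (a point): Point in the middle of the handle, 26 mm above the gauge's underside, to grip across its 16 mm width.
- holder_a: Cream plastic strip holder, 27 x 190 x 11 mm, lying on the face right of the gap; bystander.
- holder_b: Cream plastic strip holder like holder_a, nearer the robot; bystander.
- holder_c: Cream plastic strip holder lying up-slope behind the rail; bystander.
- microphone: Chunky black bakelite desk microphone, 100 mm foot, 160 mm tall, up-slope on the left; bystander.
- stapler: Chrome desk stapler, 150 x 40 x 60 mm, at the left end of the face; bystander.
- ashtray: Squat green glass ashtray, 112 mm across, 36 mm tall, at the right end of the face; bystander.
Not all that is in view belongs to the job. Of the things that look like the gauge, the middle-sized one is meant.

How it is judged:
On the way, in this order (a step that is already met when the one before it is completed fails the run):
1. the gauge blade lies flat in the gap, its tip past the lip (x of gauge_tip in the frame of rail_bed above 0.012 m and y of gauge_tip in the frame of rail_bed between -0.04 and 0.04 m and angle between the z axis of gauge and the z axis of rail_bed, either way round below 0.06 rad), for 0.2 s.
2. the screw is turned until the lip lightly nips the gauge, which is let go (x of gauge_tip in the frame of rail_bed above 0.008 m and contact force between gauge and rail_bed between 1.2 and 8 N and contact force between the fingers and gauge below 0.1 N), for 0.3 s.
At the end, for the whole second after the job is handed in: The gauge lies flat on the face, at rest, its tip at least 6 mm in front of the lip, and the rail's gap, now free, stays 3.2 to 3.95 mm (0.05 to 0.8 mm under the blade's 4 mm; the lip's middle is 4 mm higher) (x of gauge_tip in the frame of rail_bed below -0.006 m and angle between the z axis of gauge and the z axis of rail_bed, either way round below 0.06 rad and z of gauge in the frame of rail_bed between -0.004 and 0.004 m and linear speed of gauge below 0.01 m/s and z of rail_c0 in the frame of rail_bed between 0.0072 and 0.00795 m and x of gauge in the frame of console above -0.21 m); the robot touches nothing.
It fails at once if the gauge and the rail are forced against each other (over 20 N) (contact force between gauge and rail_bed above 20 N).
It fails at once if a bystander is shifted by more than 30 mm (distance of any of holder_a, holder_b, holder_c, microphone, stapler, ashtray from where it was at the start of the episode above 0.03 m).
It also fails if it takes over 72 s, if anything falls off the work surface, if the arm or the gripper's body presses on something with over 40 N, if the wrist force passes 120 N, or if a joint passes its speed limit or range.

## Robot

A 6-joint arm with a two-finger parallel gripper is mounted at the origin on the work surface. World frame = base frame: x ahead of the robot, y to its left, z up, the work surface at z = 0. Lengths are in m, angles in rad, forces in N, time in s.
With the tool pointing down it reaches from about 0.15 to 0.775 m from the base axis. Payload 6.1 kg.
Tool frame: the origin (TCP) lies at the very end of the fingers, on their centre line; the grasp point (between the pads) lies 19 mm behind it; z points along the fingers, y is the direction in which the jaws open and shut (so a half turn about z gives the same grasp; the last joint's range is limited). The gripper opens to 85 mm and grips with 20 to 120 N. Pads are 22 mm wide; open, the fingers measure 114 mm over their backs; the gripper's body (76 mm by 85 mm) begins 54 mm behind the grasp point. The pads swing forward as they close: fully open they stand 13 mm farther back than shut.
Start: joints at [-1.269, 0.126, -0.04, 1.405, 0, 1.571], TCP at [0.156, -0.501, 0.231] pointing down, gripper open.
Joint ranges: [-2.72, 2.72], [-0.95, 1.95], [-1.27, 1.35], [-1.78, 2.02], [-1.46, 1.47], [-3.14, 3.14]. Speed limits (rad/s): [2.39, 2.39, 3.01, 3.14, 3.14, 3.14].

## Interface

Orientations are given as a unit quaternion [w, x, y, z].
In Python, from plant import r gives the robot as it stands. The module is installed in compiled form; this text tells all that it offers.
- The arm moves only by the tool apply_moves, never from a script. Its argument "moves" is one flat list of numbers, 5 for each row, row after row: the gripper's target within -1 to 1 (fully open at 1, half-way at 0, shut at -1), then the shift along the tool's x, y, z in m, then the turn about the tool's z in degrees. A call has 1 to 20 rows; each row shifts and turns the pose as measured when the row begins, along the tool's axes as they then stand; what a row does not reach is not made up. A row lasts 1/8 s, in which the tool goes at most 62.5 mm and 10.7 degrees, less where a joint would pass 70% of its speed; a pose out of reach is approached as far as the arm can. A call with a gripper value outside its range is refused whole. The fingers move at their own pace and stop on an object; "squeeze" is the grip in N (left out, the last holds). Time passes only in rows, so rows that do not move let the fingers close. It gives the time, the measured TCP pose, the force and the opening at its end, in the units of the state.
- r.get_obs(): the state, without advancing time (a new reading comes with each control period).
- r.capture(name): name is "scene" or "side" or "wrist"; returns the picture (384x512x3 uint8, red, green, blue); there is no depth.
- r.get_calibration(name): a dict with "vertical_fov" (degrees; the focal length in pixels is half the picture's height over the tangent of half this angle, whatever the lens; pixels are square), "cx", "cy" (the principal point, pixels), "R" (3x3) and "t" (3): a world point X has camera coordinates R X + t; the wrist camera has in their place "mount" (4x4, takes a point from camera to tool coordinates, whose origin is the TCP and whose axes are the flange's). Camera axes: x right, y down, z forward; pixel columns grow to the right and rows downward; lengths in m; the calibration is good to about 2 mm. A picture is of the moment at which its call begins: read the wrist's pose just before it. get_calibration takes no time and is no camera call.
- r.hand_in(): hands the job in, once; it reports no verdict.
The state is a dict: "t": time; "joints": joint angles; "qd": joint speeds; "joint_torque": joint torques, N m; "tool_pos": TCP position; "ee_rot": TCP orientation; "wrist_force": force on the tool from outside, world axes, zero at the start; "torque": the same for the moment, N m; "finger_gap": opening from 0.0 (shut) to 1.0 (fully open).
Only numpy, scipy, OpenCV 4.12 (cv2) and the standard library are available. Lean on these libraries where they do the work, as an engineer would, in place of code of your own. Each camera call takes 0.05 s, during which the arm holds its last target.

## Working session

There is one attempt and no reset: what is moved stays moved. The work goes in short steps, Python scripts to look and compute and a tool call to move; the robot and the scene stay as the last step left them, time stands still between calls to the robot, and variables do not carry over. Pictures are saved under pics/ and viewed, and the job is handed in when it is done.

Besides the shell and the picture viewer there is one more tool, called by a JSON object that holds its "fn" and its "kwargs", one argument or row to a line. apply_moves: Moves the arm, as the interface text tells. Its arguments: {"type":"object","properties":{"moves":{"type":"array"},"squeeze":{"type":"number"}},"required":["moves"]}

```bash
mkdir -p pics; cat > h.py <<'E'
import numpy as np, cv2, json
from plant import r
def cal(n): return r.get_calibration(n)
def save(n,name,crop=None,s=1):
    im=r.capture(n)[:,:,::-1]
    cv2.imwrite(f'pics/{name}_full.png',im)
    if crop: 
        x0,y0,x1,y1=crop; im=im[y0:y1,x0:x1]
    if s!=1: im=cv2.resize(im,None,fx=s,fy=s,interpolation=cv2.INTER_CUBIC)
    cv2.imwrite(f'pics/{name}.png',im)
E
python3 - <<'E'
from h import *
o=r.get_obs(); print({k:np.round(v,3) for k,v in o.items()})
for n in("scene","side","wrist"):
    print(n,cal(n)); save(n,n+'0',s=1.5)
E
```

```text
{'t': np.float64(0.0), 'joints': array([-1.269,  0.126, -0.041,  1.405, -0.   ,  1.571]), 'qd': array([ 0.   , -0.   , -0.001,  0.   ,  0.001, -0.   ]), 'joint_torque': array([ 1.0000e-03, -4.3591e+01,  3.5292e+01,  1.7000e-02, -0.0000e+00,
        0.0000e+00]), 'tool_pos': array([ 0.156, -0.501,  0.231]), 'ee_rot': array([-0.001,  0.989,  0.15 , -0.   ]), 'wrist_force': array([-0.389,  0.183, -0.143]), 'torque': array([ 0.037, -0.03 , -0.006]), 'finger_gap': np.float64(0.998)}
scene {'vertical_fov': 54.485070105746324, 'cx': 258.6890960080952, 'cy': 194.54217557375105, 'R': array([[-0.62516913,  0.78045414,  0.00740914],
       [ 0.49511581,  0.40390648, -0.76923331],
       [-0.60334392, -0.47723254, -0.63892505]]), 't': array([ 0.32015814, -0.17885932,  1.35124377])}
side {'vertical_fov': 42.80375803904174, 'cx': 252.97570483213613, 'cy': 190.03656927544384, 'R': array([[-0.69582707, -0.71815432,  0.00889198],
       [-0.56841096,  0.54308689, -0.61803366],
       [ 0.43901442, -0.43509885, -0.78610134]]), 't': array([0.37295086, 0.35362442, 1.09638062])}
wrist {'vertical_fov': 64.29868123686285, 'cx': 255.88876829473668, 'cy': 190.95340271951233, 'mount': array([[ 8.16361299e-04, -9.55135672e-01, -2.96167489e-01,
         7.53206353e-02],
       [ 9.99998932e-01,  4.20703949e-04,  1.39965085e-03,
         6.33659531e-04],
       [-1.21225763e-03, -2.96168315e-01,  9.55134995e-01,
        -1.41763002e-01],
       [ 0.00000000e+00,  0.00000000e+00,  0.00000000e+00,
         1.00000000e+00]])}
```

View pics/scene0.png

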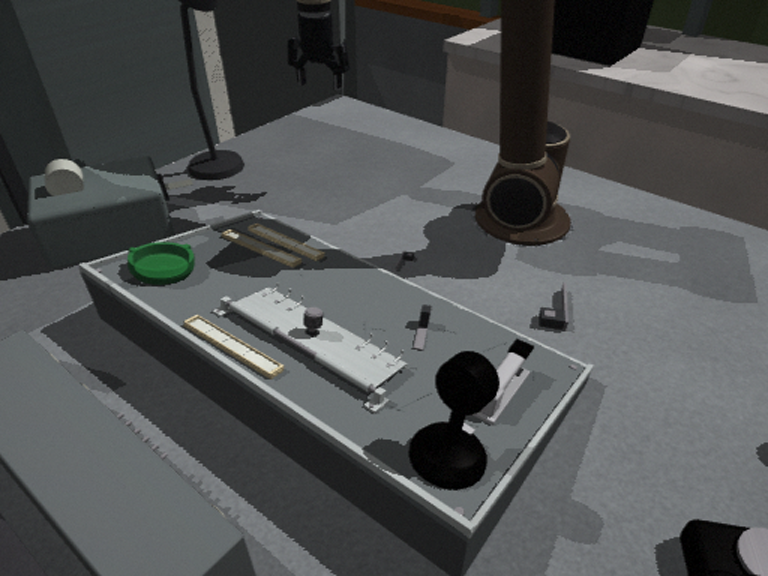

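View pics/side0.png

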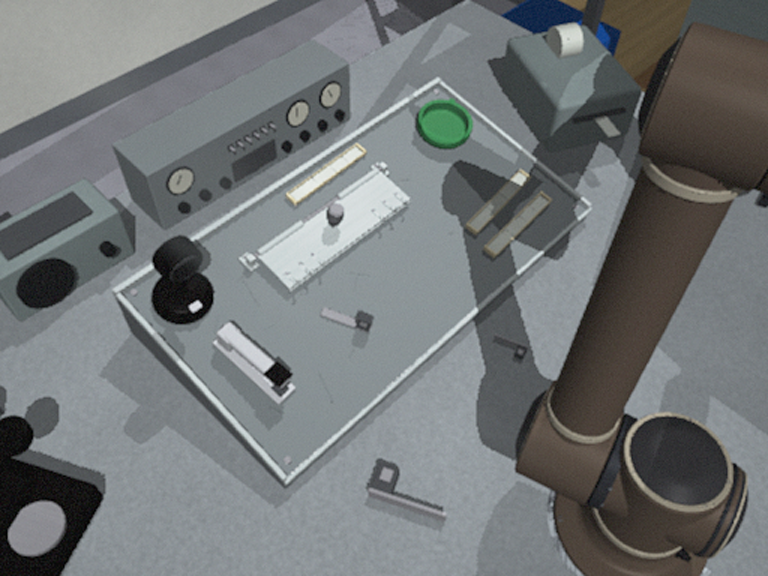

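View pics/wrist0.png

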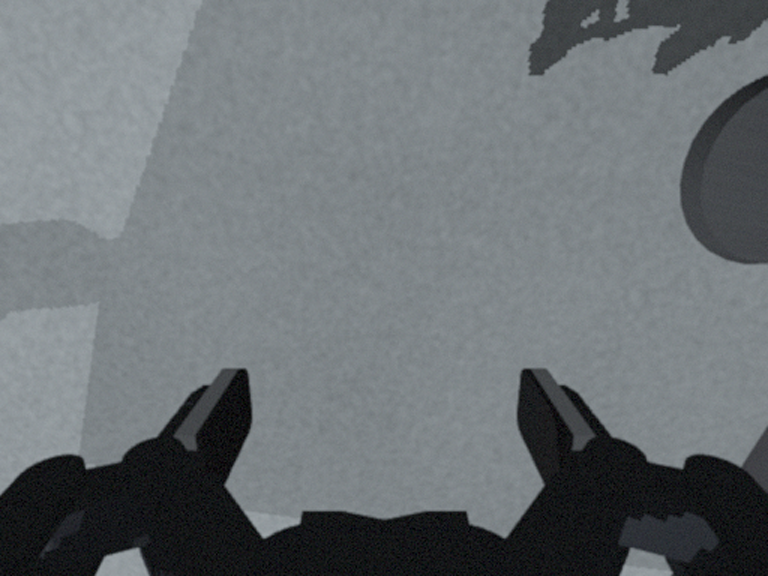

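```bash
python3 - <<'E'
import cv2
s=cv2.imread('pics/scene0_full.png'); d=cv2.imread('pics/side0_full.png')
def c(im,n,x0,y0,x1,y1,k): cv2.imwrite(f'pics/{n}.png',cv2.resize(im[y0:y1,x0:x1],None,fx=k,fy=k,interpolation=cv2.INTER_CUBIC))
c(s,'c1',130,180,310,290,4.4)
c(d,'c2',150,100,290,220,5)
E
```

```text
(no output)
```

View pics/c1.png

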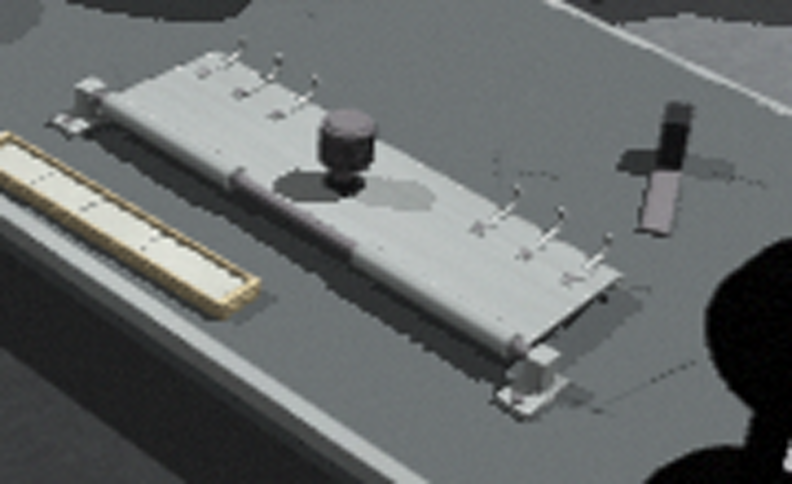

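View pics/c2.png

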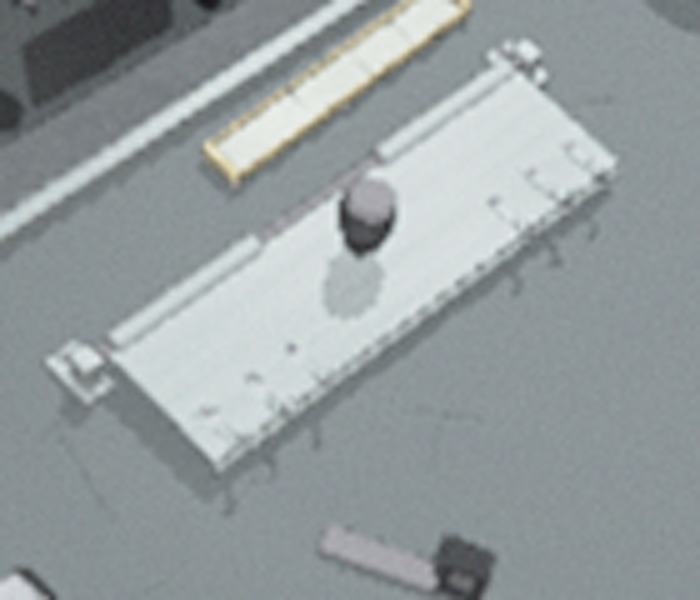

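```bash
cat >> h.py <<'E'
def proj(n,X,c=None):
    c=c or cal(n); f=192/np.tan(np.radians(c['vertical_fov']/2))
    p=np.asarray(X)@np.asarray(c['R']).T+c['t']
    return np.stack([c['cx']+f*p[...,0]/p[...,2],c['cy']+f*p[...,1]/p[...,2]],-1)
def ray(n,u,c=None):
    c=c or cal(n); f=192/np.tan(np.radians(c['vertical_fov']/2))
    R=np.asarray(c['R']); d=R.T@np.array([(u[0]-c['cx'])/f,(u[1]-c['cy'])/f,1]); 
    return -R.T@c['t'], d/np.linalg.norm(d)
def tri(obs):
    A=np.zeros((3,3));b=np.zeros(3);L=[]
    for n,u,*c in obs:
        o,d=ray(n,u,*c); P=np.eye(3)-np.outer(d,d);A+=P;b+=P@o;L.append((o,P))
    X=np.linalg.solve(A,b); return X,[np.linalg.norm(P@(X-o)) for o,P in L]
def wcal():
    o=r.get_obs(); from scipy.spatial.transform import Rotation as Ro
    q=o['ee_rot']; T=np.eye(4); T[:3,:3]=Ro.from_quat([q[1],q[2],q[3],q[0]]).as_matrix(); T[:3,3]=o['tool_pos']
    c=dict(cal('wrist')); W=np.linalg.inv(T@np.asarray(c['mount'])); c['R']=W[:3,:3]; c['t']=W[:3,3]; return c
E
python3 - <<'E'
from h import *
S=lambda x,y:('scene',(x/1.5-.17,y/1.5-.17)); D=lambda x,y:('side',(x/1.5-.17,y/1.5-.17))
s=lambda x,y:('scene',(130+x/4.4-.4,180+y/4.4-.4)); d=lambda x,y:('side',(150+x/5-.4,100+y/5-.4))
for n,a,b in [('farR',S(85,266),D(437,82)),('nearR',S(258,213),D(590,208)),('nearL',S(590,368),D(288,482)),('farL',S(470,525),D(118,292)),
 ('screwtop',s(348,122),d(371,202)),('lipL',s(620,277),d(218,468)),('lipR',s(212,55),d(615,165)),('tip',s(655,232),d(322,540)),('htop',s(680,108),d(468,550))]:
    X,e=tri([a,b]); print(n,X.round(4),np.round(e,4))
E
```

```text
farR [ 0.8199 -0.4418  0.1236] [0.0005 0.0005]
nearR [ 0.4163 -0.4652  0.0299] [0.0008 0.0008]
nearL [0.3901 0.334  0.0294] [0.0012 0.0012]
farL [0.7976 0.3442 0.1226] [0.0007 0.0007]
screwtop [ 0.6705 -0.0223  0.1486] [0.0004 0.0004]
lipL [0.6261 0.1251 0.0932] [0. 0.]
lipR [ 0.6379 -0.1748  0.0942] [0.0005 0.0005]
tip [0.5692 0.1068 0.07  ] [0.0002 0.0002]
htop [0.4995 0.0712 0.0955] [0.0013 0.0013]
```

The gauge lookalikes in the side picture (native px) are (230,212) on the console, (341,232) a small one on the table, and (270,327) a large one on the table. The middle-sized one is on the console, with its blade tip at about (214,208) and its handle at about (243,210). The crop confirms a blade with an upright block. I'll move over it now.

```bash
cat >> h.py <<'E'
YAW=0.036
def axes(y=YAW):
    x=np.array([np.cos(.2)*np.cos(y),np.cos(.2)*np.sin(y),np.sin(.2)]); yy=np.array([-np.sin(y),np.cos(y),0]); return np.stack([x,yy,np.cross(x,yy)],1)
def toolR():
    from scipy.spatial.transform import Rotation as Ro
    q=r.get_obs()['ee_rot']; return Ro.from_quat([q[1],q[2],q[3],q[0]]).as_matrix()
def go(target):
    o=r.get_obs(); R=toolR(); d=R.T@(np.asarray(target)-o['tool_pos'])
    print('shift tool',d.round(4),'yaw',np.arctan2(R[1,0],R[0,0]).round(4),'q',o['joints'].round(3)); return d
E
python3 -c "
from h import *
print(go([.49,.06,.25])/12)"
```

```text
shift tool [ 0.4857 -0.4364 -0.0188] yaw 0.3018 q [-1.269  0.126 -0.04   1.405 -0.     1.571]
[ 0.0404735  -0.03636381 -0.00156377]
```

{"fn": "apply_moves", "kwargs": {
  "moves": [1,0.0405,-0.0365,-0.003,0,1,0.0405,-0.0365,-0.003,0,1,0.0405,-0.0365,-0.003,0,1,0.0405,-0.0365,-0.003,0,1,0.0405,-0.0365,-0.002,0,1,0.0405,-0.0365,-0.002,0,1,0.0405,-0.0365,0,0,1,0.0405,-0.0365,0,0,1,0.0405,-0.0365,0,0,1,0.0405,-0.0365,0,0,1,0.0405,-0.0365,0,0,1,0.0405,-0.0365,0,0]
}}

```text
t: 1.65
tool_pos: [0.4985, 0.0762, 0.2461]
ee_rot: [-0.001, 0.989, 0.146, 0.001]
wrist_force: [0.6, -0.5, -0.0]
finger_gap: 1.003
```

{"fn": "apply_moves", "kwargs": {
  "moves": [1,0,0,0,-10.5,1,0,0,0,-10.5,1,0,0,0,-10.5,1,0,0,0,-10.5,1,0,0,0,-10.5,1,0,0,0,-10.5,1,0,0,0,-10.5,1,0,0,0,-10.5,1,0,0,0,-10.5,1,0,0,0,-10.5,1,0,0,0,-10.5,1,0,0,0,-10.5,1,0,0,0,-10.5,1,0,0,0,-10.5,1,0,0,0,-10.5]
}}

```text
t: 3.52
tool_pos: [0.4976, 0.0806, 0.2395]
ee_rot: [-0.006, 0.017, 1.0, 0.001]
wrist_force: [0.3, -0.3, -0.6]
finger_gap: 1.003
```

```bash
python3 - <<'E'
from h import *
o=r.get_obs(); print(o['t'],o['tool_pos'],o['joints'].round(3)); go(o['tool_pos'])
c=wcal(); np.save('w1.npy',c,allow_pickle=True); save('wrist','w1',s=1.5)
E
```

```text
3.525 [0.49763177 0.08061634 0.23949034] [ 0.159  0.096 -0.056  1.43   0.003  0.192]
shift tool [0. 0. 0.] yaw 3.1084 q [ 0.159  0.096 -0.056  1.43   0.003  0.192]
```

View pics/w1.png

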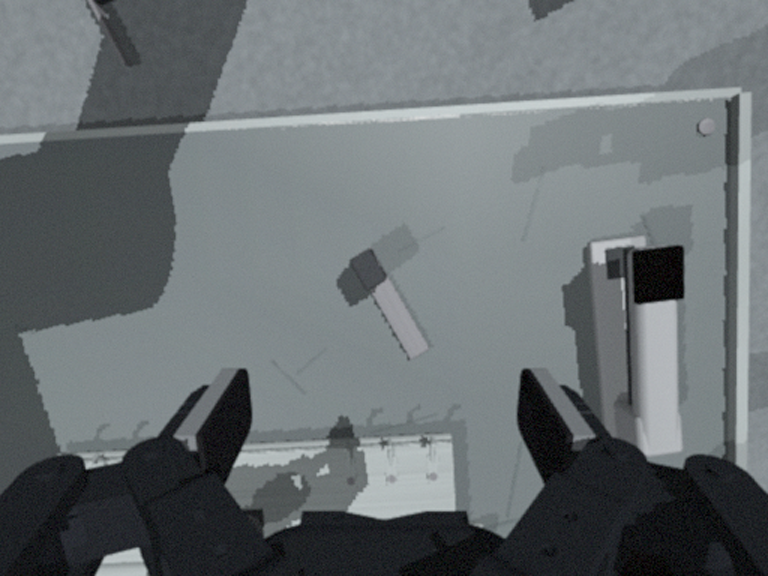

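```bash
python3 - <<'E'
import cv2
im=cv2.imread('pics/w1_full.png')[140:260,200:310]
cv2.imwrite('pics/w1c.png',cv2.resize(im,None,fx=5,fy=5,interpolation=cv2.INTER_CUBIC))
E
```

```text
(no output)
```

View pics/w1c.png

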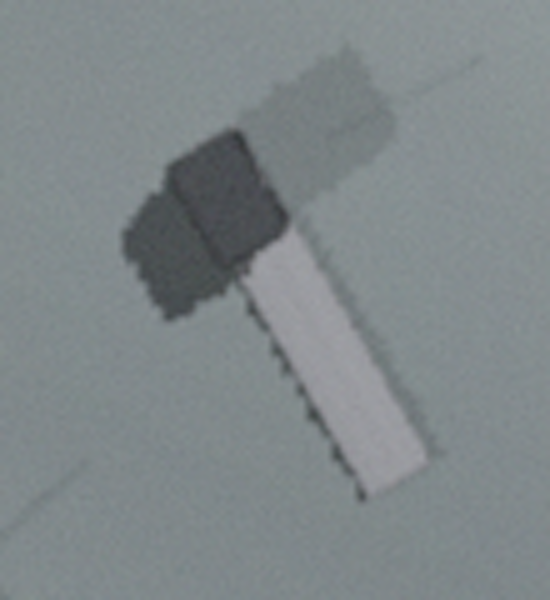

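```bash
cat >> h.py <<'E'
P0=np.array([.606,-.057,.074])
def onface(n,u,h,c=None):
    o,d=ray(n,u,c); N=axes()[:,2]; return o+d*((h-N@(o-P0))/(N@d))
E
python3 - <<'E'
from h import *
c=np.load('w1.npy',allow_pickle=True).item(); p=lambda x,y:(200+x/5-.4,140+y/5-.4)
A=onface('wrist',p(230,198),.036,c); B=onface('wrist',p(398,480),.004,c)
N=axes()[:,2]; b=A-.036*N; print(b,B-.004*N, np.linalg.norm(B-.004*N-b)); 
X=axes().T@(B-.004*N-b); print('gauge yaw rel',np.arctan2(X[1],X[0]))
X=B-.004*N-b; print('yaw world',np.arctan2(X[1],X[0]),'handle pt',b+.026*N)
x,e=tri([('wrist',p(230,198),c),('side',(150+468/5-.4,100+550/5-.4)),('scene',(130+680/4.4-.4,180+108/4.4-.4))]);print(x,e, axes().T@(x-P0))
x,e=tri([('wrist',p(398,480),c),('side',(150+322/5-.4,100+540/5-.4)),('scene',(130+655/4.4-.4,180+232/4.4-.4))]);print(x,e, axes().T@(x-P0))
# rail on wrist view: lip ends
f=lambda x,y:(x/1.5-.17,y/1.5-.17)
L=onface('wrist',f(452,434),.013,c);print('lipL',L)
E
```

```text
[0.50544974 0.0698535  0.05455618] [0.56954842 0.10339723 0.06778594] 0.07354487482785474
gauge yaw rel 0.4383366827485466
yaw world 0.4821243624088956 handle pt [0.50028769 0.06966758 0.08003791]
[0.49844268 0.07045875 0.09463178] [np.float64(0.0014924868498575287), np.float64(0.0018277477785503032), np.float64(0.0014738227765289016)] [-0.09675005  0.13124739  0.04066362]
[0.56943997 0.1054349  0.06918927] [np.float64(0.001956160581811027), np.float64(0.0007893665020951011), np.float64(0.0014604988325714445)] [-0.03103394  0.16364553  0.00138232]
lipL [0.62406696 0.12537485 0.09225499]
```

{"fn": "apply_moves", "kwargs": {
  "moves": [1,-0.001,-0.0035,0.03,-9.9,1,-0.001,-0.0035,0.03,-9.9,1,0,-0.0035,0.03,-9.9,1,0,0,0.02,0,1,0,0,0,0]
}}

```text
t: 4.2
tool_pos: [0.4996, 0.0703, 0.1258]
ee_rot: [-0.006, -0.245, 0.97, 0.002]
wrist_force: [-0.1, -0.1, 0.9]
finger_gap: 0.999
```

```bash
python3 - <<'E'
from h import *
o=r.get_obs(); print(o['t'],o['tool_pos']); go([.500,.070,.064])
c=wcal(); np.save('w2.npy',c,allow_pickle=True); save('wrist','w2',s=1.5)
E
```

```text
4.2 [0.49959212 0.07031867 0.12581289]
shift tool [-0.0008 -0.0009  0.0618] yaw -2.6467 q [ 0.138  0.119 -0.28   1.184  0.003 -0.357]
```

View pics/w2.png

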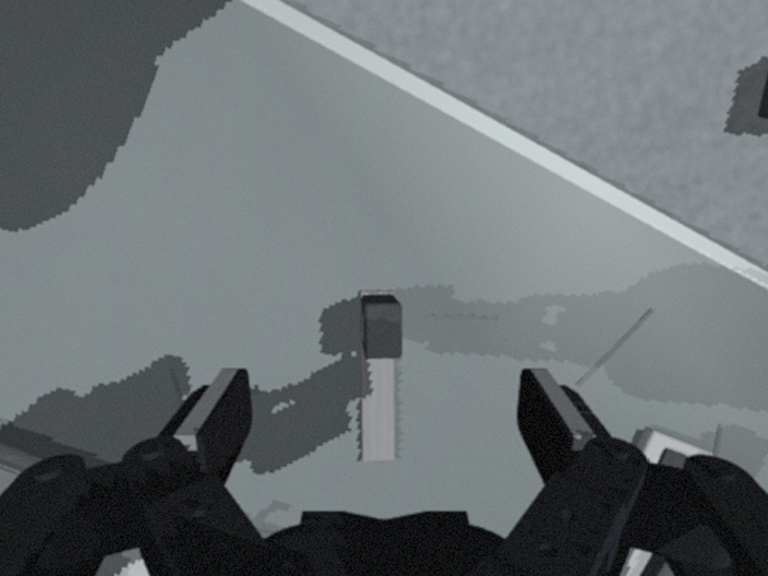

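{"fn": "apply_moves", "kwargs": {
  "moves": [0.2,0,-0.001,0.031,0,-0.2,0,0,0.028,0,-0.4,-0.001,0,0.002,0,-1,0,0,0,0,-1,0,0,0,0,-1,0,0,0,0,-1,0,0,0,0],
  "squeeze": 30
}}

```text
t: 5.12
tool_pos: [0.5064, 0.0709, 0.0732]
ee_rot: [0.001, -0.243, 0.97, 0.001]
wrist_force: [-0.7, 0.2, -1.2]
finger_gap: 0.182
```

```bash
python3 - <<'E'
from h import *
o=r.get_obs(); print(o['t'],o['tool_pos'],o['wrist_force'],o['finger_gap']*85)
go(o['tool_pos'])
save('wrist','w3',s=1.5)
E
```

```text
5.125 [0.50639114 0.07091932 0.07316506] [-0.70018483  0.20960242 -1.18886285] 15.430521177082422
shift tool [0. 0. 0.] yaw -2.6514 q [ 0.138  0.148 -0.366  1.055  0.003 -0.353]
```

View pics/w3.png

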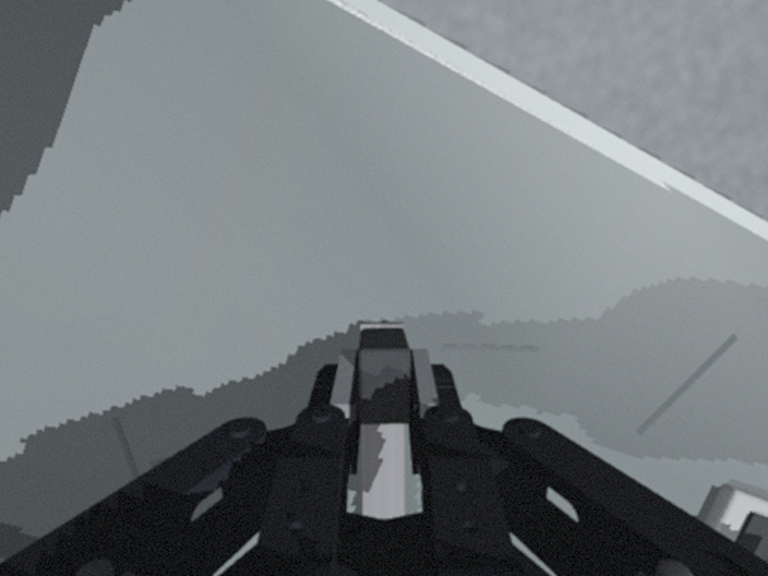

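{"fn": "apply_moves", "kwargs": {
  "moves": [-1,0,0,-0.012,0,-1,0,0,-0.012,8.7,-1,0,0,-0.005,8.7,-1,0,0,0,8.7,-1,0,0,0,0]
}}

```text
t: 5.8
tool_pos: [0.5069, 0.0709, 0.1066]
ee_rot: [0.002, -0.011, 1.0, 0.002]
wrist_force: [0.0, 0.8, -1.3]
finger_gap: 0.181
```

```bash
python3 - <<'E'
from h import *
o=r.get_obs(); print(o['t'],o['tool_pos'],o['wrist_force'])
go([.5376,-.026,.086])
E
```

```text
5.8 [0.50691802 0.07094062 0.10660426] [ 0.03593229  0.75927651 -1.34343971]
shift tool [-0.0285 -0.0977  0.0204] yaw -3.1196 q [ 0.138  0.128 -0.312  1.126  0.003  0.116]
```

{"fn": "apply_moves", "kwargs": {
  "moves": [-1,-0.007,-0.024,0.0,-0.8,-1,-0.007,-0.024,0.0,0,-1,-0.007,-0.024,0.0,0,-1,-0.007,-0.024,0.008,0,-1,0,0,0.005,0,-1,0,0,0,0]
}}

```text
t: 6.55
tool_pos: [0.5398, -0.0257, 0.0954]
ee_rot: [0.003, -0.028, 1.0, 0.002]
wrist_force: [0.8, 0.6, -1.2]
finger_gap: 0.183
```

```bash
python3 - <<'E'
from h import *
o=r.get_obs(); print(o['t'],o['tool_pos'],o['wrist_force'])
go([.5376,-.026,.082])
c=wcal(); np.save('w4.npy',c,allow_pickle=True); save('wrist','w4',s=1.5)
save('side','s4',(150,100,290,220),5)
E
```

```text
6.55 [ 0.53984727 -0.02574408  0.09540864] [ 0.83056043  0.57583253 -1.16260297]
shift tool [ 0.0023 -0.0002  0.0134] yaw -3.0865 q [-0.05   0.185 -0.27   1.111  0.004 -0.105]
```

View pics/w4.png

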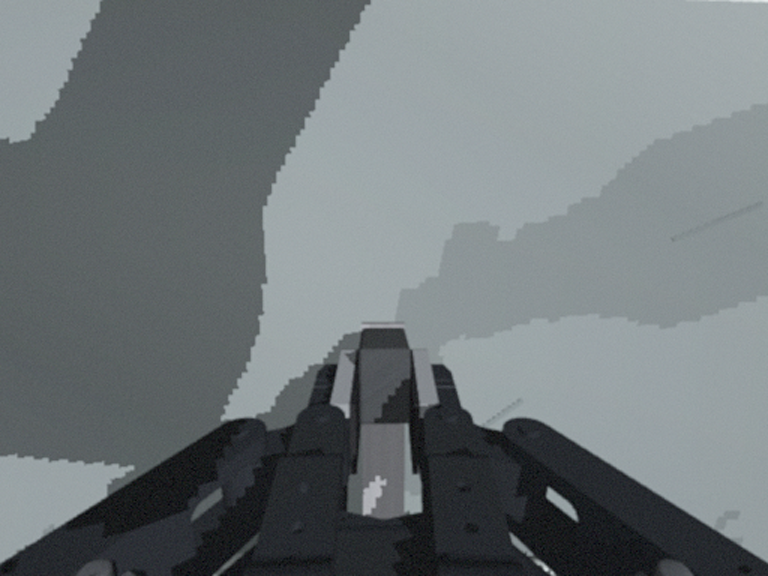

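View pics/s4.png

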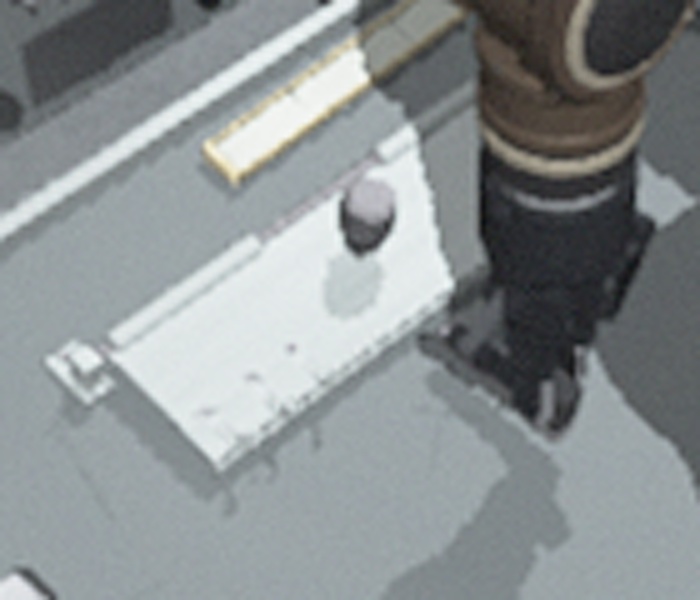

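{"fn": "apply_moves", "kwargs": {
  "moves": [-1,0.001,0,0.009,1,-1,0.001,0,0.005,0,-1,0,0,0,0,-0.4,0,0,0,0,-0.4,0,0,0,0]
}}

```text
t: 7.28
tool_pos: [0.538, -0.0239, 0.0816]
ee_rot: [0.004, -0.02, 1.0, 0.002]
wrist_force: [-0.2, -0.4, -0.2]
finger_gap: 0.303
```

```bash
python3 - <<'E'
from h import *
o=r.get_obs(); print(o['t'],o['tool_pos'],o['wrist_force'],o['finger_gap']*85)
go([.5376,-.026,.076])
c=wcal(); np.save('w5.npy',c,allow_pickle=True); save('wrist','w5',(150,190,350,384),3.9)
E
```

```text
7.275 [ 0.53798906 -0.02392323  0.08160655] [-0.24352145 -0.40399573 -0.15379238] 25.716646605927725
shift tool [ 0.0005 -0.0021  0.0056] yaw -3.1018 q [-0.047  0.188 -0.298  1.078  0.004 -0.087]
```

View pics/w5.png

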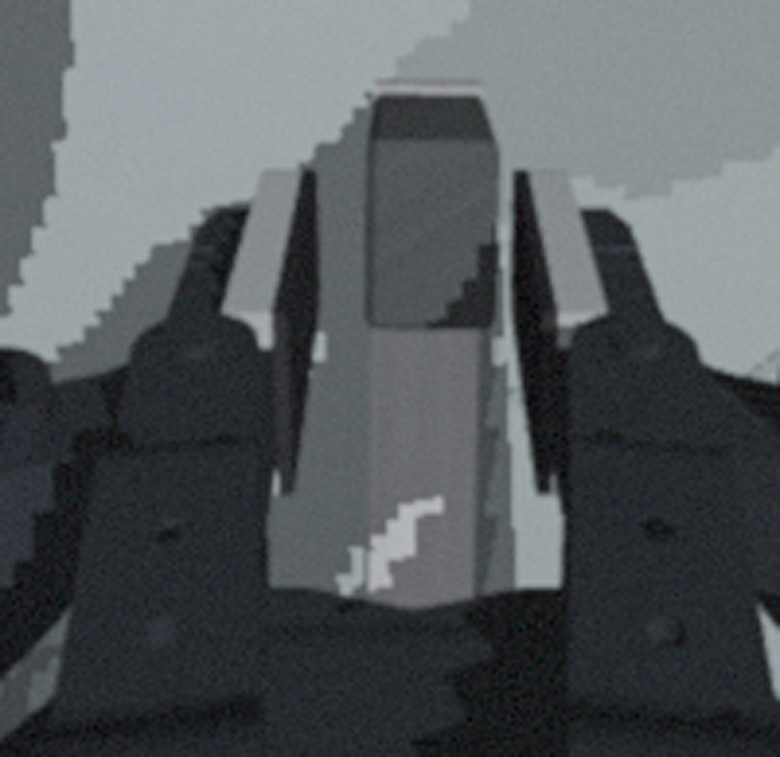

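{"fn": "apply_moves", "kwargs": {
  "moves": [-0.4,0,0.002,0.006,0,-1,0,0,0,0,-1,0,0,0,0,-1,0,0,0,0,-1,0,0,0,0],
  "squeeze": 30
}}

```text
t: 7.95
tool_pos: [0.538, -0.0218, 0.0752]
ee_rot: [0.004, -0.02, 1.0, 0.002]
wrist_force: [-0.2, 0.1, 0.0]
finger_gap: 0.183
```

```bash
python3 - <<'E'
from h import *
o=r.get_obs(); print(o['t'],o['tool_pos'],o['wrist_force'],o['finger_gap']*85)
go([.5376,-.026,.076])
c=wcal(); np.save('w6.npy',c,allow_pickle=True); save('wrist','w6',(150,190,350,384),3.9)
E
```

```text
7.95 [ 0.53797126 -0.02183494  0.07521813] [-0.16545496  0.0517401   0.04057343] 15.583585610232216
shift tool [ 0.0005 -0.0041 -0.0008] yaw -3.1019 q [-0.043  0.191 -0.308  1.064  0.004 -0.083]
```

View pics/w6.png

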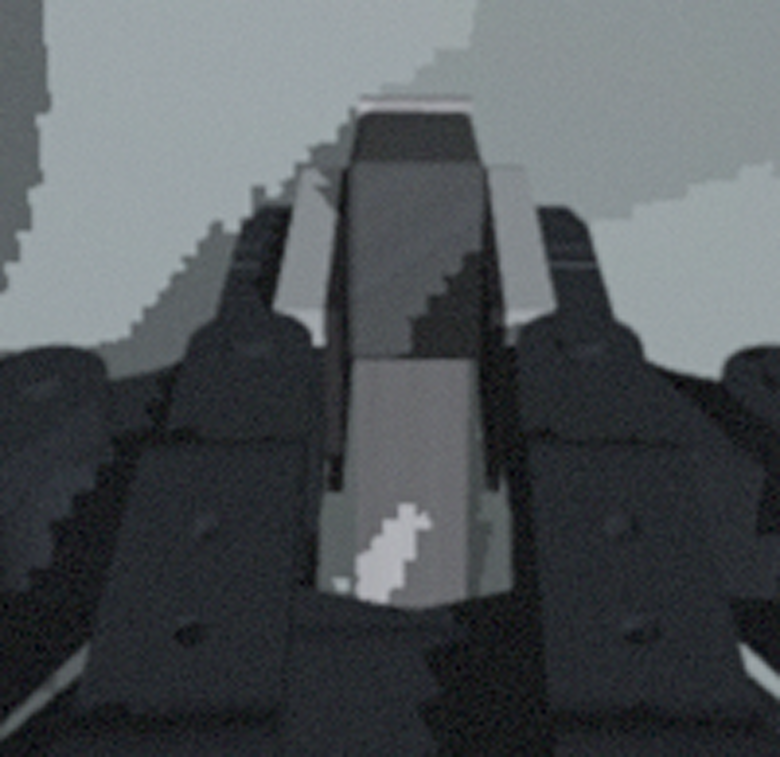

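```bash
python3 - <<'E'
from h import *
RB=np.array([.6345,-.0238,.080])
c=np.load('w6.npy',allow_pickle=True).item(); p=lambda x,y:(150+x/3.9-.4,190+y/3.9-.4)
A=onface('wrist',p(418,262),.036,c)
b=A-.036*axes()[:,2]; print(b, axes().T@(b-RB))
# front / rear top edges
for u in [(418,163),(418,358)]:
    b=onface('wrist',p(*u),.036,c); print(axes().T@(b-RB))
for u in [(357,600),(467,600)]: print(axes().T@(onface('wrist',p(*u),.004,c)-RB))
E
```

```text
[ 0.53732032 -0.02239273  0.06033945] [-9.90371511e-02  4.90406620e-03  1.54061300e-05]
[-0.11060486  0.0048554   0.03601541]
[-0.08760883  0.00495215  0.03601541]
[-0.03714355 -0.00358229  0.00401541]
[-0.03716807  0.01257165  0.00401541]
```

{"fn": "apply_moves", "kwargs": {
  "moves": [-1,0,-0.0025,-0.0012,0,-1,0,-0.0025,0,0,-1,-0.006,0,-0.0012,0,-1,-0.006,0,-0.0012,0,-1,0,0,0,0]
}}

```text
t: 8.62
tool_pos: [0.5514, -0.0269, 0.0792]
ee_rot: [0.004, -0.02, 1.0, 0.002]
wrist_force: [-0.4, 0.9, -0.9]
finger_gap: 0.179
```

```bash
cat >> h.py <<'E'
RB=np.array([.6345,-.0238,.080])
def st():
    o=r.get_obs(); p=o['tool_pos']; print('t',o['t'],'tcp',p.round(4),'rail',(axes().T@(p-RB)).round(4),'F',(axes().T@o['wrist_force']).round(2),'gap',round(float(o['finger_gap']*85),2)); return p
E
python3 - <<'E'
from h import *
st(); p0=np.array([.53797,-.02183,.07522]); print('start rail',axes().T@(p0-RB)); go([.538,-.0218,.0752])
E
```

```text
t 8.625 tcp [ 0.5514 -0.0269  0.0792] rail [-0.0817 -0.0001  0.0158] F [-0.55  0.94 -0.85] gap 15.22
start rail [-0.09542468  0.00544305  0.01446632]
shift tool [0.0132 0.0056 0.004 ] yaw -3.1022 q [-0.051  0.213 -0.272  1.078  0.004 -0.09 ]
```

{"fn": "apply_moves", "kwargs": {
  "moves": [-1,-0.003,0,0.0001,0,-1,-0.006,0,-0.0012,0,-1,-0.006,0,-0.0012,0,-1,0,0,0,0]
}}

```text
t: 9.12
tool_pos: [0.5676, -0.0261, 0.0817]
ee_rot: [0.004, -0.02, 1.0, 0.002]
wrist_force: [-0.7, -0.3, -1.5]
finger_gap: 0.179
```

```bash
python3 - <<'E'
from h import *
st()
save('side','s7',(190,100,260,190),6.6)
E
```

```text
t 9.125 tcp [ 0.5676 -0.0261  0.0817] rail [-0.0653  0.0001  0.015 ] F [-0.99 -0.32 -1.34] gap 15.25
```

View pics/s7.png

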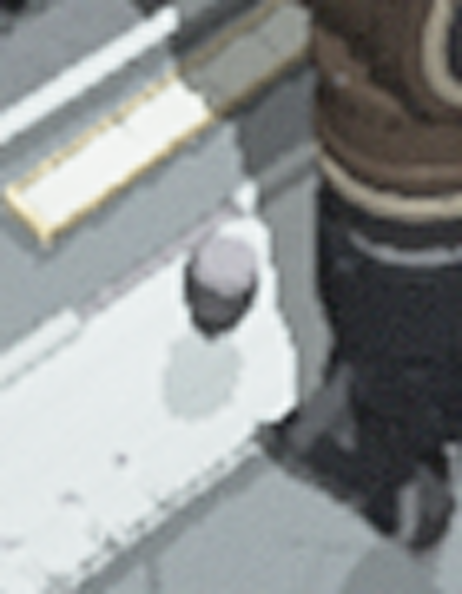

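{"fn": "apply_moves", "kwargs": {
  "moves": [-1,-0.005,0,-0.001,0,-1,-0.005,0,-0.001,0,-1,-0.005,0,-0.001,0,-1,-0.003,0,-0.0006,0,-1,0,0,0,0]
}}

```text
t: 9.8
tool_pos: [0.5864, -0.0254, 0.0855]
ee_rot: [0.004, -0.02, 1.0, 0.002]
wrist_force: [0.2, -0.1, -1.8]
finger_gap: 0.181
```

```bash
python3 - <<'E'
from h import *
st()
c=wcal(); np.save('w8.npy',c,allow_pickle=True); save('wrist','w8',s=1.5)
E
```

```text
t 9.8 tcp [ 0.5864 -0.0254  0.0855] rail [-0.0461  0.0001  0.015 ] F [-0.17 -0.15 -1.85] gap 15.4
```

View pics/w8.png

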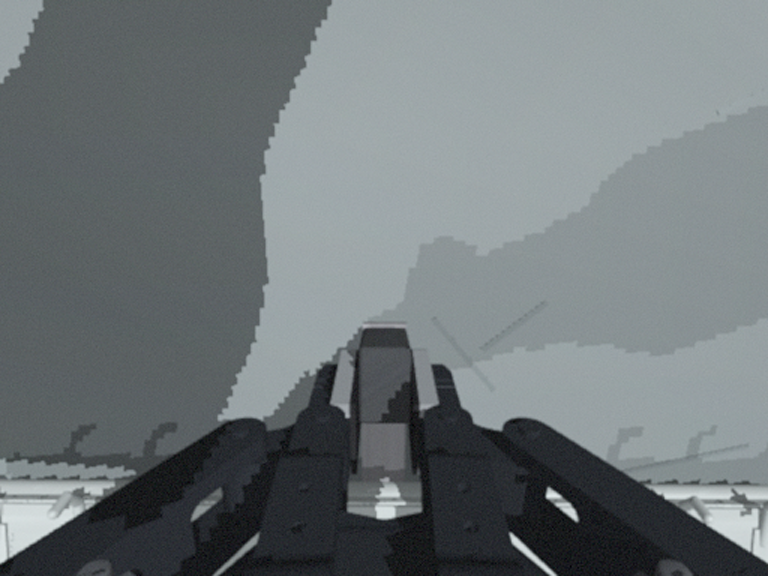

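```bash
python3 - <<'E'
from h import *
c=np.load('w8.npy',allow_pickle=True).item(); f=lambda x,y:(x/1.5-.17,y/1.5-.17)
for n,u,h in [('lipfront',(385,472),.008),('lipfrontR',(690,482),.009),('handle front',(385,423),.0365),('handle rear',(385,348),.0365)]: print(n,(axes().T@(onface('wrist',f(*u),h,c)-RB)).round(4))
E
```

```text
lipfront [-0.0072 -0.0002  0.008 ]
lipfrontR [-0.004   0.1124  0.009 ]
handle front [-0.0381 -0.0005  0.0365]
handle rear [-0.0611 -0.0006  0.0365]
```

{"fn": "apply_moves", "kwargs": {
  "moves": [-0.4,0,0,0,0,-0.4,0,0,0,0,-0.2,0,0,-0.02,0,0,0,0,-0.03,0,0.3,0,0,-0.04,0,0.3,-0.025,0.001,-0.02,0,0.3,-0.03,0.001,0,0,0.3,-0.026,0.001,0,0,0.3,0,0,0,0]
}}

```text
t: 10.98
tool_pos: [0.6673, -0.0196, 0.2012]
ee_rot: [0.005, -0.02, 1.0, 0.002]
wrist_force: [-0.8, 0.3, 0.5]
finger_gap: 0.65
```

```bash
python3 - <<'E'
from h import *
st(); go([.6726,-.0224,.165])
c=wcal(); np.save('w9.npy',c,allow_pickle=True); save('wrist','w9',s=1.5)
E
```

```text
t 10.975 tcp [ 0.6673 -0.0196  0.2012] rail [0.0564 0.003  0.1123] F [-0.65  0.37  0.59] gap 55.25
shift tool [-0.0048 -0.0031  0.0363] yaw -3.1024 q [-0.031  0.397  0.247  1.412  0.004 -0.07 ]
```

View pics/w9.png

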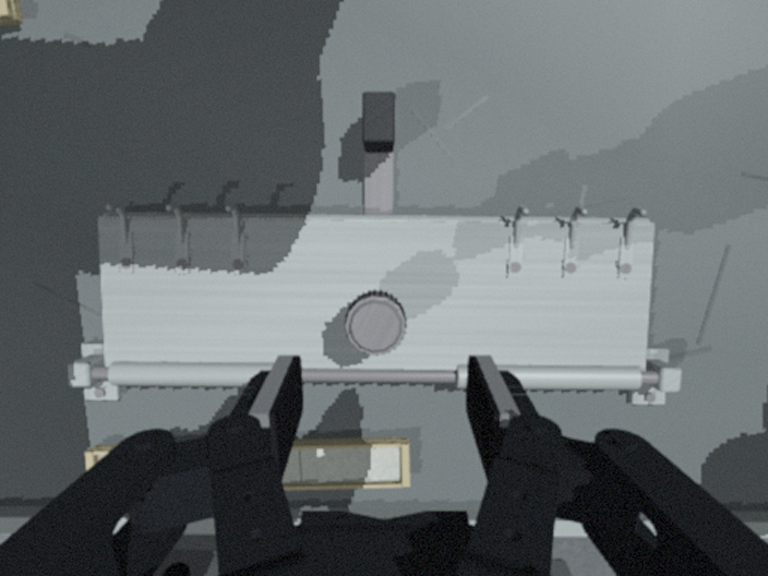

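```bash
python3 - <<'E'
from h import *
c=np.load('w9.npy',allow_pickle=True).item(); f=lambda x,y:(x/1.5-.17,y/1.5-.17)
x,e=tri([('wrist',f(377,326),c),('side',(150+371/5-.4,100+202/5-.4)),('scene',(130+348/4.4-.4,180+122/4.4-.4))]);print(x,e)
print('onface62',onface('wrist',f(377,326),.062,c))
R=onface('wrist',f(100,214),.013,c);L=onface('wrist',f(655,217),.013,c);print(L,R,np.linalg.norm(L-R),np.arctan2(-(L-R)[0],(L-R)[1]))
print('gauge handle top', axes().T@(onface('wrist',f(378,106),.036,c)-RB), 'lipmid',axes().T@((L+R)/2-RB))
E
```

```text
[ 0.67081121 -0.02278221  0.14840936] [np.float64(0.0007456710860392235), np.float64(0.0006939162482059813), np.float64(0.0004115019420388639)]
onface62 [ 0.67040708 -0.02337475  0.15055384]
[0.62454966 0.1265225  0.09236115] [ 0.63493334 -0.17627419  0.09225546] 0.3029747007781342 0.034279129719325396
gauge handle top [-0.05365692 -0.00087068  0.03601541] lipmid [-0.00225329 -0.00090388  0.01301541]
```

{"fn": "apply_moves", "kwargs": {
  "moves": [0.2,-0.0056,-0.0036,0.01,0,0.2,0,0,0.015,-9,0.2,0,0,0,-9,0.2,0,0,0,-9,0.2,0,0,0,0]
}}

```text
t: 11.65
tool_pos: [0.669, -0.0244, 0.1732]
ee_rot: [0.003, -0.258, 0.966, 0.001]
wrist_force: [-0.1, -0.4, -0.6]
finger_gap: 0.6
```

```bash
python3 - <<'E'
from h import *
st(); go([.673,-.023,.123])
E
```

```text
t 11.65 tcp [ 0.669  -0.0244  0.1732] rail [ 0.0523 -0.0018  0.0845] F [-0.23 -0.36 -0.56] gap 51.01
shift tool [-0.0039 -0.0008  0.0503] yaw -2.6192 q [-0.038  0.405  0.197  1.358  0.004 -0.56 ]
```

{"fn": "apply_moves", "kwargs": {
  "moves": [0.2,-0.004,-0.001,0.016,0,0.2,0,0,0.016,0,0.2,0,0,0.016,0,0.2,0,0,0,0]
}}

```text
t: 12.15
tool_pos: [0.672, -0.0232, 0.1199]
ee_rot: [0.002, -0.255, 0.967, 0.001]
wrist_force: [-0.3, -0.7, 0.5]
finger_gap: 0.599
```

```bash
python3 - <<'E'
from h import *
st(); go([.673,-.023,.123])
save('wrist','w10',(150,190,350,384),3.9)
E
```

```text
t 12.15 tcp [ 0.672  -0.0232  0.1199] rail [ 0.0447 -0.0008  0.0316] F [-0.23 -0.68  0.56] gap 50.94
shift tool [-0.001  -0.0003 -0.0031] yaw -2.625 q [-0.036  0.422  0.106  1.252  0.004 -0.553]
```

View pics/w10.png

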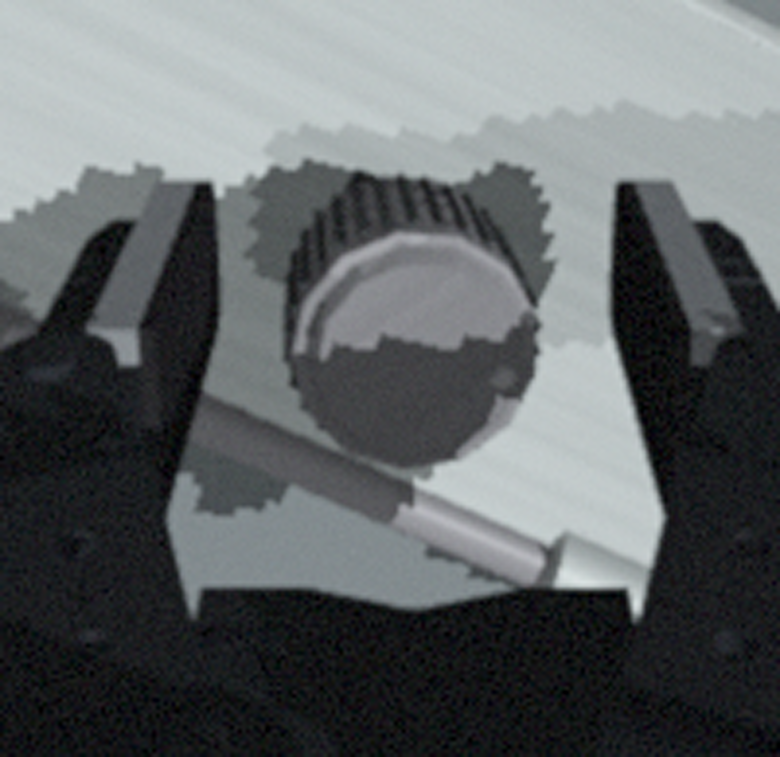

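{"fn": "apply_moves", "kwargs": {
  "moves": [-1,-0.001,0,-0.003,0,-1,0,0,0,0,-1,0,0,0,0,-1,0,0,0,0,-1,0,0,0,0],
  "squeeze": 25
}}

```text
t: 12.82
tool_pos: [0.674, -0.0233, 0.125]
ee_rot: [0.003, -0.255, 0.967, 0.0]
wrist_force: [-0.1, 0.6, -1.3]
finger_gap: 0.327
```

```bash
python3 - <<'E'
from h import *
st(); go([.673,-.023,.123]); print(r.get_obs()['torque'])
E
```

```text
t 12.825 tcp [ 0.674  -0.0233  0.125 ] rail [ 0.0476 -0.0009  0.0362] F [-0.31  0.64 -1.25] gap 27.82
shift tool [0.0007 0.0007 0.002 ] yaw -2.6257 q [-0.036  0.422  0.117  1.261  0.002 -0.551]
[-0.3647317  -0.12708531 -0.08399036]
```

{"fn": "apply_moves", "kwargs": {
  "moves": [-1,0,0,0,9,-1,0,0,0,9,-1,0,0,0,9,-1,0,0,0,9,-1,0,0,0,9,-1,0,0,0,9,-1,0,0,0,0]
}}

```text
t: 13.7
tool_pos: [0.6735, -0.0227, 0.1264]
ee_rot: [0.002, 0.225, 0.974, 0.004]
wrist_force: [-0.5, -2.8, -4.0]
finger_gap: 0.321
```

```bash
python3 - <<'E'
from h import *
st(); go([.673,-.023,.123]); print(r.get_obs()['torque']); save('wrist','w11',(150,190,350,384),3.9)
E
```

```text
t 13.7 tcp [ 0.6735 -0.0227  0.1264] rail [ 0.0474 -0.0003  0.0377] F [-1.38 -2.83 -3.83] gap 27.3
shift tool [ 0.0003 -0.0005  0.0034] yaw 2.6872 q [-0.037  0.421  0.118  1.263  0.007  0.417]
[ 0.25711459 -0.39523096  0.18228802]
```

View pics/w11.png

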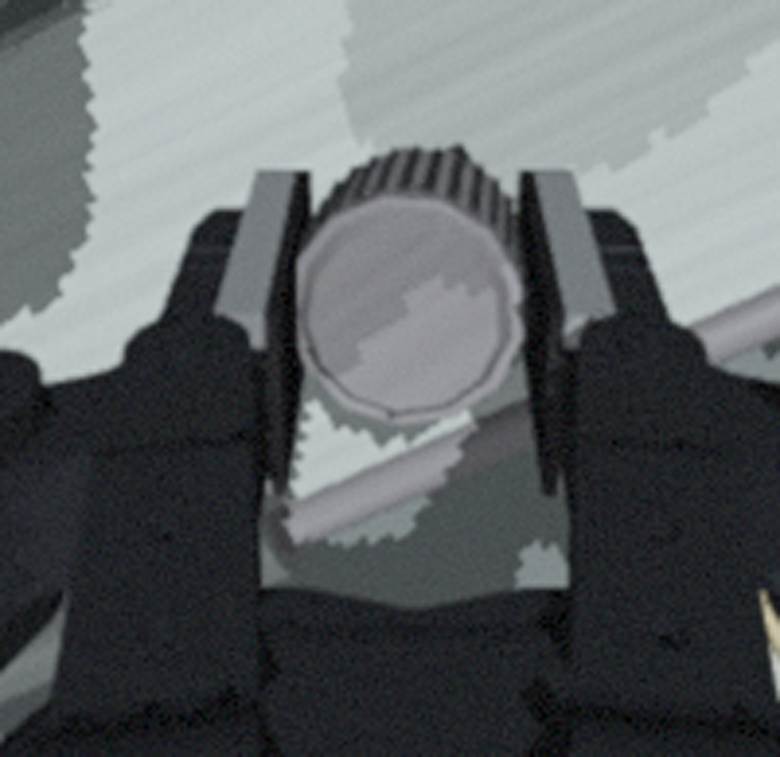

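{"fn": "apply_moves", "kwargs": {
  "moves": [0,0,0,0.001,0,0,0,0,0.001,0,0,0,0,0,-9,0,0,0,0,-9,0,0,0,0,-9,0,0,0,0,-9,0,0,0,0,-9,0,0,0,0,-9,0,0,0,0,0]
}}

```text
t: 14.88
tool_pos: [0.6751, -0.0211, 0.1263]
ee_rot: [0.006, -0.262, 0.965, 0.002]
wrist_force: [-0.0, -0.4, 0.5]
finger_gap: 0.505
```

```bash
python3 - <<'E'
from h import *
st(); go([.673,-.023,.123]);save('wrist','w12',(150,190,350,384),3.9)
E
```

```text
t 14.875 tcp [ 0.6751 -0.0211  0.1263] rail [0.049  0.0013 0.0373] F [ 0.06 -0.4   0.48] gap 42.91
shift tool [ 0.0028 -0.0006  0.0033] yaw -2.6113 q [-0.034  0.42   0.117  1.258  0.007 -0.565]
```

View pics/w12.png

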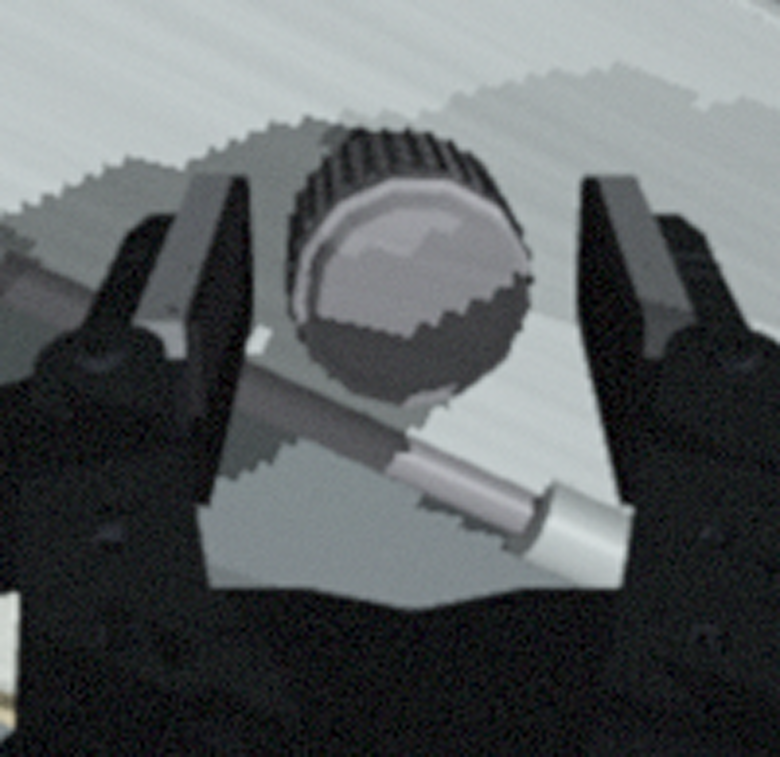

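{"fn": "apply_moves", "kwargs": {
  "moves": [-1,0.002,-0.0005,0.002,0,-1,0,0,0,0,-1,0,0,0,0,-1,0,0,0,0,-1,0,0,0,9,-1,0,0,0,9,-1,0,0,0,9,-1,0,0,0,9,-1,0,0,0,9,-1,0,0,0,9,-1,0,0,0,0]
}}

```text
t: 16.3
tool_pos: [0.6756, -0.0238, 0.1237]
ee_rot: [0.006, 0.223, 0.975, 0.005]
wrist_force: [-0.3, -0.8, -0.2]
finger_gap: 0.319
```

```bash
python3 - <<'E'
from h import *
st(); go([.673,-.023,.123]); print(r.get_obs()['torque'])
E
```

```text
t 16.3 tcp [ 0.6756 -0.0238  0.1237] rail [ 0.0489 -0.0014  0.0346] F [-0.35 -0.77 -0.11] gap 27.1
shift tool [ 0.0027 -0.0005  0.0006] yaw 2.6925 q [-0.039  0.419  0.109  1.248  0.008  0.41 ]
[ 0.53809728 -0.46316595  0.11240335]
```

{"fn": "apply_moves", "kwargs": {
  "moves": [0,0,0,0,0,0,0,0,0,0,0,0,0,-0.03,-9.3,0,0,0,-0.03,-9.3,0,0.015,0,0,-9.3,0,0.035,0,0,0,0,0.035,0,0,0,0,0,0,0.03,0,0,0,0,0,0]
}}

```text
t: 17.42
tool_pos: [0.5866, -0.026, 0.1539]
ee_rot: [0.006, -0.034, 0.999, 0.003]
wrist_force: [-1.1, 0.6, 0.3]
finger_gap: 0.502
```

```bash
python3 - <<'E'
from h import *
st(); go([.5864,-.0254,.0860])
c=wcal(); np.save('w13.npy',c,allow_pickle=True); save('wrist','w13',s=1.5)
E
```

```text
t 17.425 tcp [ 0.5866 -0.026   0.1539] rail [-0.0323 -0.0005  0.082 ] F [-0.95  0.61  0.49] gap 42.67
shift tool [0.0009 0.0002 0.0679] yaw -3.0737 q [-0.048  0.244 -0.066  1.251  0.007 -0.116]
```

View pics/w13.png

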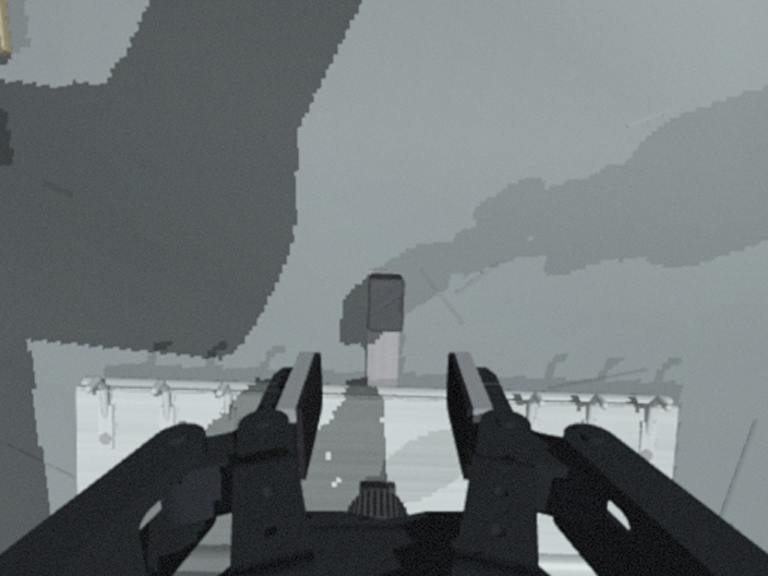

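```bash
python3 - <<'E'
from h import *
c=np.load('w13.npy',allow_pickle=True).item(); f=lambda x,y:(x/1.5-.17,y/1.5-.17)
b=onface('wrist',f(386,302),.036,c); print(b,axes().T@(b-RB)); print('lip', axes().T@(onface('wrist',f(385,385),.008,c)-RB)); go([b[0]+.003,b[1],.086])
a=onface('wrist',f(369,330),.036,c);d=onface('wrist',f(404,330),.036,c);print((a-d))
E
```

```text
[ 0.57738137 -0.02635547  0.10515826] [-0.05103576 -0.00049798  0.03601541]
lip [-0.00387016  0.00091867  0.00801541]
shift tool [ 0.0083 -0.0002  0.0697] yaw -3.0738 q [-0.048  0.243 -0.063  1.252  0.007 -0.116]
[ 9.94159859e-04 -1.54851143e-02  8.84164421e-05]
```

{"fn": "apply_moves", "kwargs": {
  "moves": [-0.2,0.005,0,0.03,1.7,-0.3,0,0,0.028,0,-0.3,0,0,0.007,0,-0.3,0,0,0,0]
}}

```text
t: 17.98
tool_pos: [0.588, -0.0259, 0.0952]
ee_rot: [0.011, -0.02, 1.0, 0.003]
wrist_force: [0.5, 0.9, -0.0]
finger_gap: 0.349
```

```bash
python3 - <<'E'
from h import *
st(); go([.583,-.0262,.086]); save('wrist','w14',(150,190,350,384),3.9)
E
```

```text
t 17.975 tcp [ 0.588  -0.0259  0.0952] rail [-0.0426 -0.0004  0.0242] F [ 0.51  0.85 -0.11] gap 29.68
shift tool [ 0.0052 -0.0002  0.0091] yaw -3.1023 q [-0.047  0.26  -0.176  1.114  0.007 -0.087]
```

View pics/w14.png

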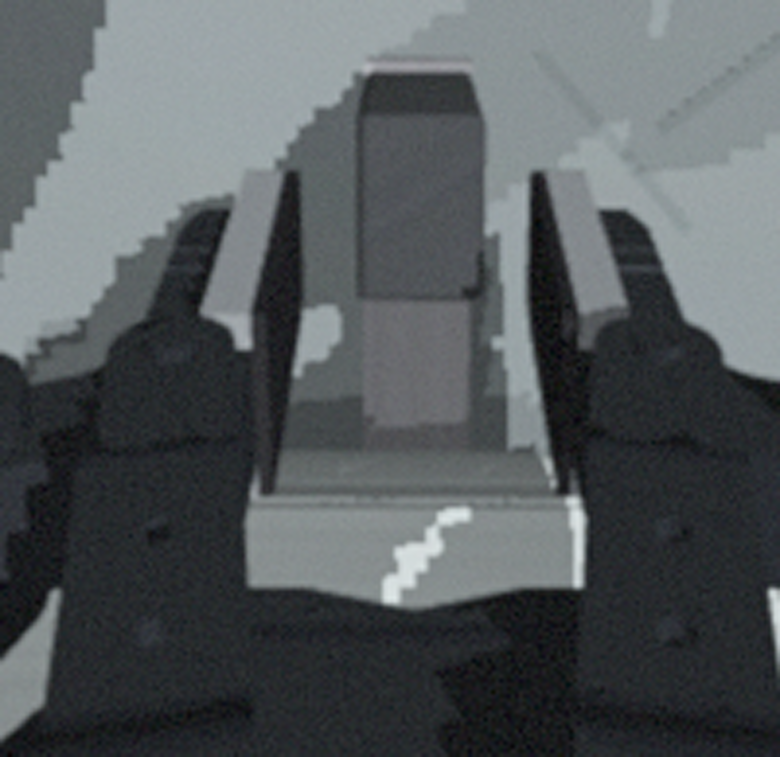

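{"fn": "apply_moves", "kwargs": {
  "moves": [-0.3,0.005,0,0.006,0,-0.3,0,0,0.002,0,-1,0,0,0,0,-1,0,0,0,0,-1,0,0,0,0,-1,0,0,0,0]
}}

```text
t: 18.77
tool_pos: [0.5845, -0.0261, 0.0894]
ee_rot: [0.013, -0.02, 1.0, 0.003]
wrist_force: [-0.8, 0.3, -0.9]
finger_gap: 0.18
```

```bash
python3 -c "
from h import *
st()"
```

```text
t 18.775 tcp [ 0.5845 -0.0261  0.0894] rail [-0.0472 -0.0005  0.0192] F [-0.96  0.33 -0.74] gap 15.26
```

{"fn": "apply_moves", "kwargs": {
  "moves": [-1,0.001,0,0.0002,0,-1,0.001,0,0.0002,0]
}}

```text
t: 19.02
tool_pos: [0.5826, -0.0262, 0.089]
ee_rot: [0.013, -0.02, 1.0, 0.003]
wrist_force: [0.2, 0.4, -0.6]
finger_gap: 0.181
```

```bash
python3 -c "
from h import *
st()"
```

```text
t 19.025 tcp [ 0.5826 -0.0262  0.089 ] rail [-0.0491 -0.0005  0.0192] F [ 0.14  0.42 -0.63] gap 15.37
```

{"fn": "apply_moves", "kwargs": {
  "moves": [-1,0.001,0,0.0002,0]
}}

```text
t: 19.15
tool_pos: [0.5815, -0.0263, 0.0888]
ee_rot: [0.013, -0.02, 1.0, 0.003]
wrist_force: [0.4, 0.5, 0.2]
finger_gap: 0.182
```

```bash
python3 -c "
from h import *
st()"
```

```text
t 19.15 tcp [ 0.5815 -0.0263  0.0888] rail [-0.0502 -0.0005  0.0192] F [0.42 0.46 0.12] gap 15.48
```

{"fn": "apply_moves", "kwargs": {
  "moves": [-1,-0.0015,0,-0.0003,0,-1,-0.0015,0,-0.0003,0,-0.3,0,0,0,0,-0.3,0,0,0,0,0,0,0,-0.03,0,0.1,0,0,-0.04,0,0.1,-0.02,0,-0.01,-7.3,0.1,-0.03,0,0,-7.3,0.1,-0.02,0,0,-7.3,0.1,0,0,0,0]
}}

```text
t: 20.4
tool_pos: [0.6531, -0.0146, 0.1749]
ee_rot: [0.014, -0.214, 0.977, -0.0]
wrist_force: [-0.5, -0.4, 0.3]
finger_gap: 0.55
```

```bash
python3 - <<'E'
from h import *
st(); go([.674,-.023,.124]); c=wcal(); np.save('w15.npy',c,allow_pickle=True); save('wrist','w15',s=1.5)
E
```

```text
t 20.4 tcp [ 0.6531 -0.0146  0.1749] rail [0.0374 0.0085 0.0893] F [-0.42 -0.39  0.35] gap 46.76
shift tool [-0.0141 -0.016   0.0515] yaw -2.7091 q [-0.025  0.352  0.126  1.317  0.007 -0.458]
```

View pics/w15.png

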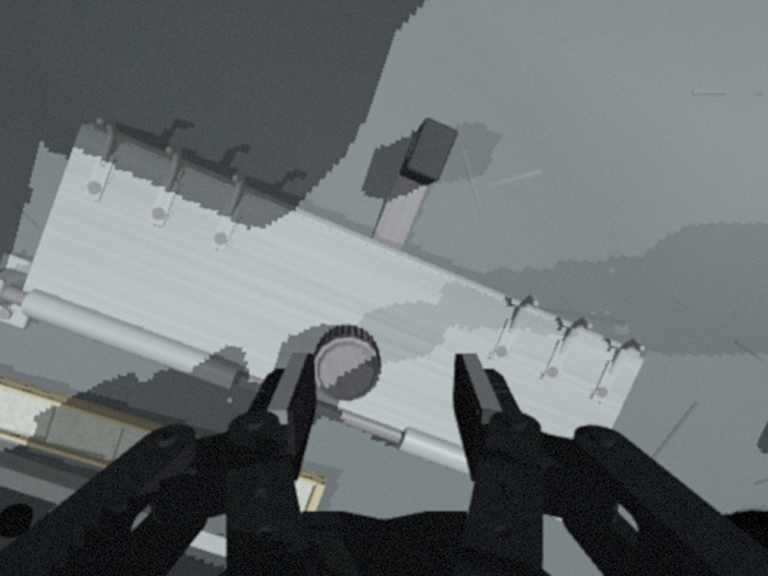

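{"fn": "apply_moves", "kwargs": {
  "moves": [0.1,-0.014,-0.016,0,0,0.1,0,0,0.024,0,0.1,0,0,0.024,0,0.1,0,0,0,0]
}}

```text
t: 20.95
tool_pos: [0.6704, -0.0244, 0.1273]
ee_rot: [0.013, -0.21, 0.978, -0.0]
wrist_force: [-0.3, 0.3, -0.1]
finger_gap: 0.547
```

```bash
python3 - <<'E'
from h import *
st(); go([.674,-.023,.124]); save('wrist','w16',(150,190,350,384),3.9)
E
```

```text
t 20.95 tcp [ 0.6704 -0.0244  0.1273] rail [ 0.0445 -0.0019  0.0392] F [-0.27  0.36 -0.02] gap 46.53
shift tool [-0.0038 -0.0002  0.0034] yaw -2.7191 q [-0.039  0.397  0.085  1.233  0.006 -0.461]
```

View pics/w16.png

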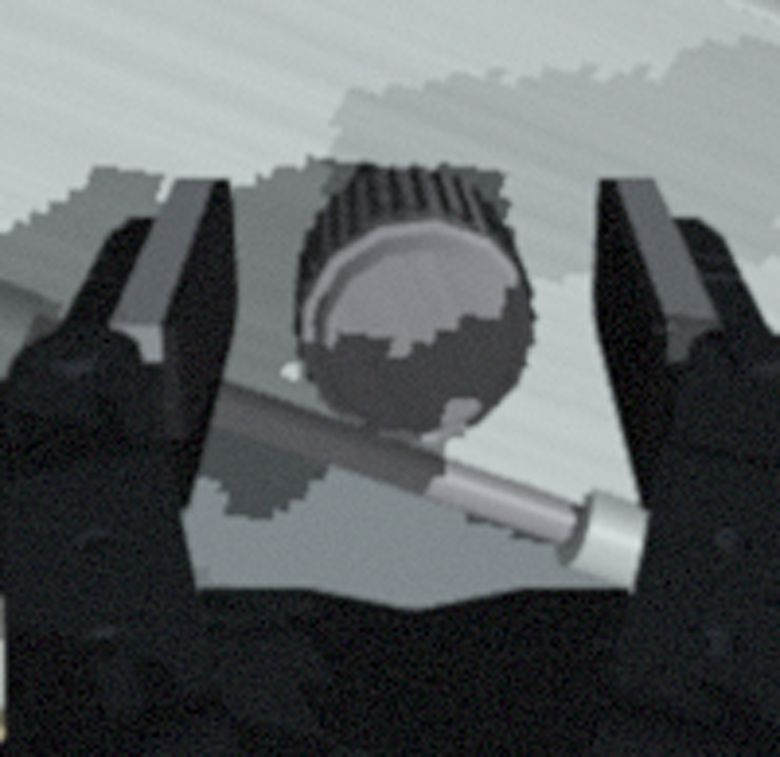

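Centred on the head. I'll grip and turn about 42°.

{"fn": "apply_moves", "kwargs": {
  "moves": [-1,-0.003,0,0.003,0,-1,0,0,0,0,-1,0,0,0,0,-1,0,0,0,0,-1,0,0,0,8.2,-1,0,0,0,8.2,-1,0,0,0,8.2,-1,0,0,0,8.2,-1,0,0,0,8.2,-1,0,0,0,0]
}}

```text
t: 22.25
tool_pos: [0.6735, -0.023, 0.1291]
ee_rot: [0.014, 0.157, 0.987, 0.006]
wrist_force: [0.5, -0.8, -2.7]
finger_gap: 0.316
```

```bash
python3 - <<'E'
from h import *
st(); go([.674,-.023,.124]); print(r.get_obs()['torque'])
E
```

```text
t 22.25 tcp [ 0.6735 -0.023   0.1291] rail [ 0.048  -0.0006  0.0404] F [-0.13 -0.82 -2.77] gap 26.87
shift tool [-0.0003  0.0001  0.0051] yaw 2.8258 q [-0.038  0.399  0.092  1.234  0.009  0.278]
[ 0.22891966 -0.03563575  0.08263614]
```

{"fn": "apply_moves", "kwargs": {
  "moves": [0,0,0,0,0,0,0,0,0,0,0,0,0,-0.03,-6.7,0,0,0,-0.025,-6.7,0,0.015,0,0,-6.7,0,0.035,0,0,0,0,0.035,0,0,0,-0.2,0,0,0.03,0,-0.3,0,0,0,0]
}}

```text
t: 23.38
tool_pos: [0.5882, -0.0259, 0.1567]
ee_rot: [0.019, -0.03, 0.999, 0.002]
wrist_force: [0.6, 0.5, -0.3]
finger_gap: 0.352
```

```bash
python3 - <<'E'
from h import *
st(); go([.583,-.0262,.087])
E
```

```text
t 23.375 tcp [ 0.5882 -0.0259  0.1567] rail [-0.0301 -0.0004  0.0844] F [ 0.57  0.52 -0.46] gap 29.93
shift tool [ 0.008  -0.0002  0.0694] yaw -3.0823 q [-0.048  0.223 -0.087  1.223  0.008 -0.107]
```

{"fn": "apply_moves", "kwargs": {
  "moves": [-0.3,0.007,0,0.03,1.2,-0.3,0,0,0.028,0,-0.3,0,0,0.003,0,-0.3,0,0,0,0]
}}

```text
t: 23.88
tool_pos: [0.5877, -0.026, 0.1005]
ee_rot: [0.023, -0.02, 1.0, 0.002]
wrist_force: [0.1, 1.0, 0.1]
finger_gap: 0.351
```

```bash
python3 - <<'E'
from h import *
st(); go([.5835,-.0262,.0885]); save('wrist','w17',(150,190,350,384),3.9)
E
```

```text
t 23.875 tcp [ 0.5877 -0.026   0.1005] rail [-0.0419 -0.0005  0.0294] F [0.17 0.98 0.1 ] gap 29.87
shift tool [ 0.0047 -0.0001  0.0117] yaw -3.1015 q [-0.048  0.236 -0.195  1.093  0.008 -0.088]
```

View pics/w17.png

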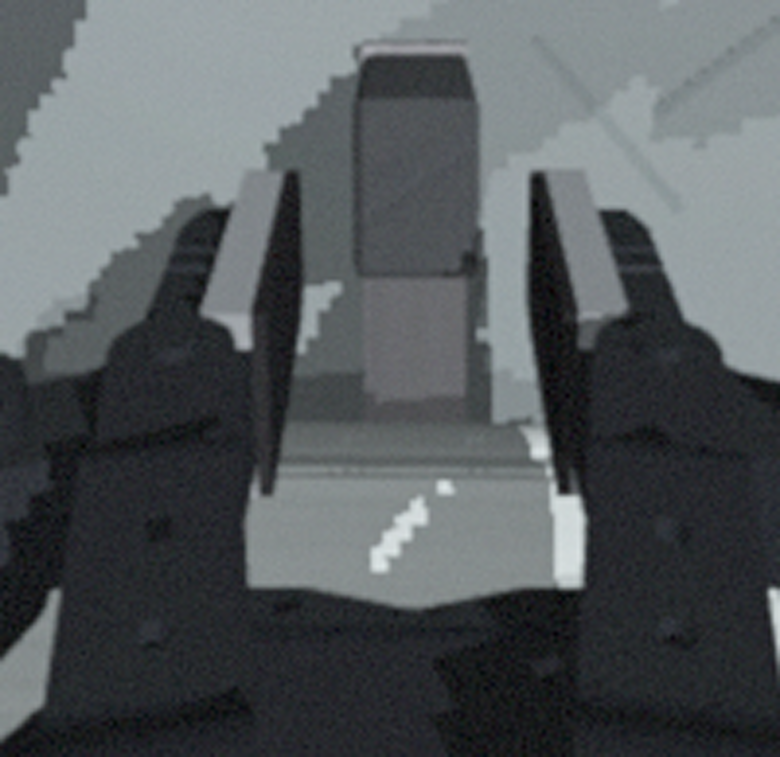

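{"fn": "apply_moves", "kwargs": {
  "moves": [-0.3,0.005,0,0.009,0,-0.3,0,0,0.003,0,-1,0,0,0,0,-1,0,0,0,0,-1,0,0,0,0,-1,0,0,0,0]
}}

```text
t: 24.68
tool_pos: [0.5844, -0.0261, 0.0899]
ee_rot: [0.025, -0.02, 0.999, 0.002]
wrist_force: [-0.6, -0.2, -0.7]
finger_gap: 0.179
```

```bash
python3 -c "
from h import *
st()"
```

```text
t 24.675 tcp [ 0.5844 -0.0261  0.0899] rail [-0.0472 -0.0005  0.0197] F [-0.72 -0.19 -0.53] gap 15.23
```

{"fn": "apply_moves", "kwargs": {
  "moves": [-1,0.001,0,0.0002,0]
}}

```text
t: 24.8
tool_pos: [0.5842, -0.0261, 0.0899]
ee_rot: [0.026, -0.02, 0.999, 0.002]
wrist_force: [3.8, 0.2, -2.0]
finger_gap: 0.175
```

```bash
python3 -c "
from h import *
st()"
```

```text
t 24.8 tcp [ 0.5842 -0.0261  0.0899] rail [-0.0474 -0.0005  0.0197] F [ 3.38  0.02 -2.73] gap 14.87
```

{"fn": "apply_moves", "kwargs": {
  "moves": [-1,0.001,0,0.0002,0]
}}

```text
t: 24.92
tool_pos: [0.5839, -0.0261, 0.0899]
ee_rot: [0.027, -0.02, 0.999, 0.002]
wrist_force: [3.7, -0.1, -1.9]
finger_gap: 0.179
```

```bash
python3 -c "
from h import *
st()"
```

```text
t 24.925 tcp [ 0.5839 -0.0261  0.0899] rail [-0.0476 -0.0005  0.0197] F [ 3.24 -0.26 -2.55] gap 15.19
```

{"fn": "apply_moves", "kwargs": {
  "moves": [-1,0.0015,0,0.0003,0]
}}

```text
t: 25.05
tool_pos: [0.5829, -0.0262, 0.0896]
ee_rot: [0.027, -0.02, 0.999, 0.002]
wrist_force: [4.3, -0.2, -1.1]
finger_gap: 0.177
```

```bash
python3 -c "
from h import *
st()"
```

```text
t 25.05 tcp [ 0.5829 -0.0262  0.0896] rail [-0.0487 -0.0005  0.0197] F [ 3.95 -0.39 -1.91] gap 15.08
```

{"fn": "apply_moves", "kwargs": {
  "moves": [-1,0.0015,0,0.0003,0]
}}

```text
t: 25.18
tool_pos: [0.5817, -0.0263, 0.0894]
ee_rot: [0.028, -0.02, 0.999, 0.002]
wrist_force: [3.6, 0.3, -2.3]
finger_gap: 0.175
```

```bash
python3 -c "
from h import *
st()"
```

```text
t 25.175 tcp [ 0.5817 -0.0263  0.0894] rail [-0.05   -0.0006  0.0197] F [ 3.11  0.15 -2.99] gap 14.9
```

{"fn": "apply_moves", "kwargs": {
  "moves": [-0.3,0,0,0,0,-0.3,0,0,0,0,-0.3,0,0,0,0,-0.3,0,0,0,0,-0.3,0,0,0,0,-0.3,0,0,0,0]
}}

```text
t: 25.92
tool_pos: [0.5793, -0.0264, 0.089]
ee_rot: [0.026, -0.02, 0.999, 0.002]
wrist_force: [0.1, 0.0, -0.0]
finger_gap: 0.35
```

```bash
python3 - <<'E'
from h import *
st(); save('wrist','w18',(150,190,350,384),3.9)
E
```

```text
t 25.925 tcp [ 0.5793 -0.0264  0.089 ] rail [-0.0523 -0.0006  0.0198] F [ 0.14 -0.   -0.04] gap 29.77
```

View pics/w18.png

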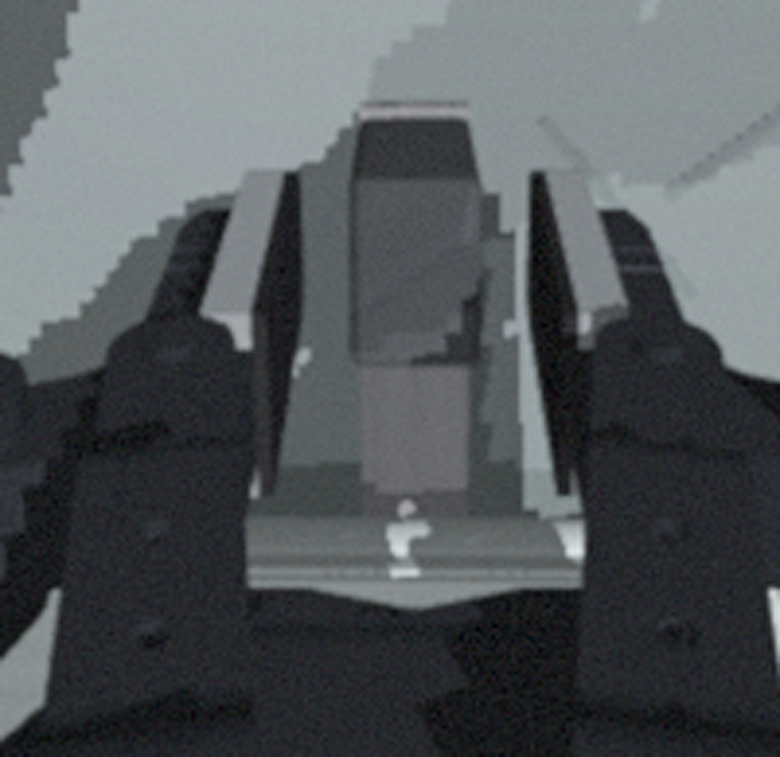

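{"fn": "apply_moves", "kwargs": {
  "moves": [-1,0,0,0,0,-1,0,0,0,0,-1,0,0,0,0,-1,0,0,0,0,-1,0.003,0,0.0004,0,-1,0.004,0,0.0006,0,-1,0.004,0,0.0006,0,-1,0.004,0,0.0006,0]
}}

```text
t: 26.98
tool_pos: [0.566, -0.027, 0.0864]
ee_rot: [0.028, -0.02, 0.999, 0.002]
wrist_force: [4.5, 0.7, -1.3]
finger_gap: 0.18
```

```bash
python3 -c "
from h import *
st(); print(r.get_obs()['ee_rot'])"
```

```text
t 26.975 tcp [ 0.566  -0.027   0.0864] rail [-0.0659 -0.0007  0.0199] F [ 4.17  0.51 -2.21] gap 15.27
[ 0.02780142 -0.02027891  0.99940533  0.00219826]
```

{"fn": "apply_moves", "kwargs": {
  "moves": [-1,0.004,0,0.0006,0,-1,0.005,0,0.0007,0,-1,0.005,0,0.0007,0,-1,0.005,0,0.0007,0,-1,0.005,0,0.0007,0,-1,0.005,0,0.0007,0,-1,0,0,0,0]
}}

```text
t: 27.85
tool_pos: [0.5318, -0.0282, 0.0795]
ee_rot: [0.025, -0.02, 0.999, 0.002]
wrist_force: [-0.2, 0.5, -0.7]
finger_gap: 0.179
```

```bash
python3 -c "
from h import *
st(); save('wrist','w19',s=1.5)"
```

```text
t 27.85 tcp [ 0.5318 -0.0282  0.0795] rail [-0.1008 -0.0007  0.02  ] F [-0.34  0.48 -0.63] gap 15.24
```

View pics/w19.png

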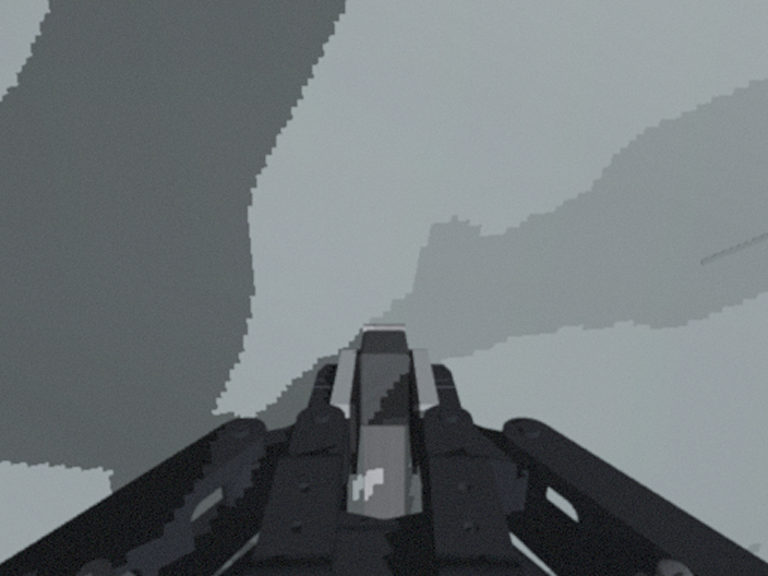

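Pulled clear: the drag dropped to zero. I'll release, rise and look.

{"fn": "apply_moves", "kwargs": {
  "moves": [-0.4,0,0,0,0,-0.3,0,0,0,0,-0.3,0,0,0,0,0,0,0,-0.02,0,0.3,0,0,-0.04,0,0.5,0,0,-0.05,0,0.5,0,0,-0.04,0,0.5,0,0,0,0]
}}

```text
t: 28.9
tool_pos: [0.5248, -0.029, 0.2335]
ee_rot: [0.025, -0.02, 0.999, 0.002]
wrist_force: [0.9, -0.3, -0.9]
finger_gap: 0.753
```

```bash
python3 - <<'E'
from h import *
st(); c=wcal(); np.save('w20.npy',c,allow_pickle=True); save('wrist','w20',s=1.5); save('side','s20',(130,80,330,230),3.9)
E
```

```text
t 28.9 tcp [ 0.5248 -0.029   0.2335] rail [-0.0771 -0.0012  0.1722] F [ 0.66 -0.34 -1.  ] gap 64.02
```

View pics/w20.png

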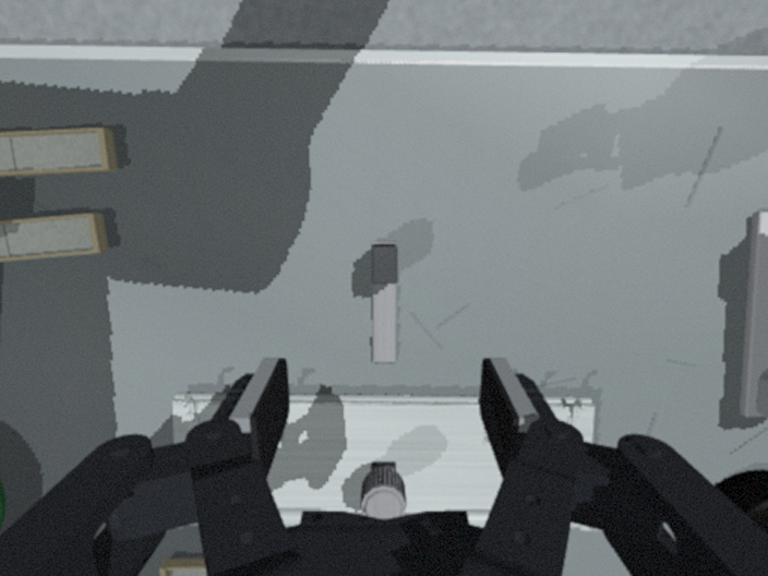

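View pics/s20.png

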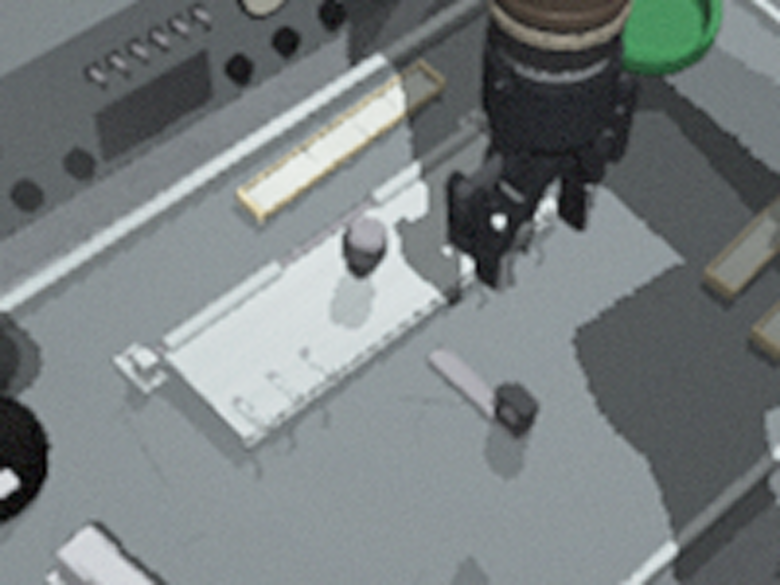

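```bash
python3 -c "
from h import *
print(r.hand_in()); st()"
```

```text
the job is handed in; nothing more can be done
None
the job is handed in; nothing more can be done
```

I set the gap with the middle-sized gauge and handed the job in at about 29 s; no verdict is reported.

- **Insertion:** The blade went flat under the lip, straight in front of the screw, about 24 mm deep by the camera estimate.
- **Setting:** I turned the screw clockwise in three grips of about 56°, 56° and 42°, roughly 154° in total. A test pull before the last grip met no drag. After it, with the gauge let go and gripped again, slow pulls met about 4 N.
- **Nip estimate:** I infer a nip of about 3 N from that drag, which puts the free gap near 3.7 mm. The nip force and the gap were not measured directly.
- **Withdrawal:** The gauge came straight back out against about 4 N of drag, falling to zero once it was clear.
- **Last pictures:** They show the gauge lying flat, its tip about 25 mm in front of the lip, and the fingers raised clear with the screw untouched since it was set. The bystanders in view look unmoved, but I did not measure their positions.
- **Disagreements:** Depth readings varied by about 3 mm between wrist views. The tool had leaned by about 0.05 rad by the end, with no visible effect.

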